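Snap the missing cap onto a bottle in the crate

TASK

One of the six bottles in the filled crate has no cap: pick up the snap cap lying on the bench and press it straight down onto that bottle's open neck until it clicks over the bead, then keep pressing until it sits fully home on the rim. Finish still holding the cap and pressing it firmly down with the bottle standing in its pocket: do not let go or ease off. Leave the other bottles and everything else on the bench where they are.

Things in the scene. Friction and masses are not known exactly. Their poses are not given: they have to be found in the camera images.
- cap_center (a point): The loose snap cap, the only one of this size on the bench: round white plastic, ribbed skirt, 54 mm outside, 20 mm high, lying closed top up, open side down; about 30 g. The point is its centre, 10 mm above its lower edge; z points out of its closed top. The hollow is 50 mm wide, 16 mm deep; 6 springy lips inside leave 38 mm between them, 4.5 mm above the lower edge.
- mouth (a point): Centre of the rim at the top of the open neck of the uncapped bottle, 184 mm above the bench; z up the bottle. The cap meets the neck with its underside about 8 mm above the rim, takes about 6 to 14 N to pass the bead, clicks (push drops) with some 5 mm to go, and is home with its underside on the rim: cap centre 6 mm below this point. Then keep 10 N or more on it.
- bottle_open: The uncapped brown glass bottle, loose in its pocket (2 mm play each way): 178 mm high, 80 mm in diameter, 0.4 to 0.7 kg. The rim is 33 mm across, widening as a cone to a 42 mm bead 6 mm lower; under the bead the neck is 36 mm. Origin: centre of its underside.
- crate: Blue half-height bottle crate with six filled pockets, standing firm on the bench: 194 mm (its x) by 288 mm (its y), walls 110 mm high. Origin: centre of its underside. Pockets in 2 columns along x and 3 rows along y, centres 94 mm apart (x = -47, 47 mm; y = -94, 0, 94 mm); inner floor 6 mm up. Which pocket holds the uncapped bottle varies.
- bottle_1: One of the five capped bottles in the same crate, like the uncapped one but with its cap on (54 mm across, top 182 mm above the bottle's underside). Origin: centre of its underside. Leave it alone.
- bottle_2: One of the five capped bottles in the same crate, like the uncapped one but with its cap on (54 mm across, top 182 mm above the bottle's underside). Origin: centre of its underside. Leave it alone.
- bottle_3: One of the five capped bottles in the same crate, like the uncapped one but with its cap on (54 mm across, top 182 mm above the bottle's underside). Origin: centre of its underside. Leave it alone.
- bottle_4: One of the five capped bottles in the same crate, like the uncapped one but with its cap on (54 mm across, top 182 mm above the bottle's underside). Origin: centre of its underside. Leave it alone.
- bottle_5: One of the five capped bottles in the same crate, like the uncapped one but with its cap on (54 mm across, top 182 mm above the bottle's underside). Origin: centre of its underside. Leave it alone.
- screw_cap: Small screw cap of another bottle, 29 mm in diameter, 14 mm high, on the bench between cap and crate. Not needed. Origin: centre of its underside.
- opener: Flat steel bottle opener, 120 mm long, lying near the robot. Not needed. Origin: near its middle, on the underside.
- tumbler: Drinking glass, 72 mm wide, 95 mm high, standing. Not needed. Origin: centre of its underside.
- tape: Roll of packing tape lying flat, 101 mm wide, 48 mm high. Not needed. Origin: centre of its underside.
- water_bottle: Tall plastic water bottle, 80 mm wide, 284 mm high, standing at the right. Not needed. Origin: centre of its underside.
- castor: Spare trolley castor standing on its plate (100 by 85 mm), 125 mm high, at the right. Not needed. Origin: centre of its underside.
Mind the look-alikes: they are no part of the job. What is shaped like the bottle_open but green or turquoise is not meant.

How it is judged (in metres and radians):
On the way, in this order (a step that is already met when the one before it is completed fails the run):
1. the cap is lifted in the fingers, clear of the bench and the crate (height (world z) of cap_center above 0.1 m and contact force between the fingers and cap above 1 N), for 0.1 s.
2. the cap has clicked over the bead and is home on the open bottle (z of cap_center in the frame of mouth between -0.009 and -0.0042 m and horizontal distance between cap_center and mouth below 0.005 m and angle between the z axis of cap_center and the z axis of mouth, either way round below 0.08 rad), for 0.2 s.
At the end, for the whole second after the job is handed in: Cap home on the uncapped bottle (underside within 1.8 mm of the rim, centred within 5 mm, square within 4.5 degrees); bottle upright in its pocket (rim within 20 mm of its start, tilt under 0.1 rad); fingers still on the cap, pressing it onto the bottle with more than 5 N (all of step 2 and angle between mouth's own z axis and vertical below 0.1 rad and distance of mouth from where it was at the start of the episode below 0.02 m and contact force between cap and bottle_open above 5 N and contact force between the fingers and cap above 3 N); the arm keeps its last pose, push and grip.
It fails at once if another bottle or a bystander is shifted by more than 30 mm (distance of any of bottle_1, bottle_2, bottle_3, bottle_4, bottle_5, screw_cap, opener, tumbler, tape, water_bottle, castor from where it was at the start of the episode above 0.03 m).
It fails at once if the uncapped bottle is pulled up out of its pocket (height (world z) of mouth above 0.23 m).
It also fails if it takes over 56 s, if anything falls off the work surface, if the arm or the gripper's body presses on something with over 40 N, if the wrist force passes 120 N, or if a joint passes its speed limit or range.

ROBOT

A 6-joint arm with a two-finger parallel gripper is mounted at the origin on the work surface. World frame = base frame: x ahead of the robot, y to its left, z up, the work surface at z = 0. Lengths are in mm, angles in rad, forces in N, time in s.
With the tool pointing down it reaches from about 225 to 725 mm from the base axis. Payload 3.1 kg.
Tool frame: the origin (TCP) lies between the finger pads; the fingertips stand 19 mm ahead of it and the grasp point (between the pads) is the TCP; z points along the fingers, y is the direction in which the jaws open and shut (so a half turn about z gives the same grasp; the last joint's range is limited). The gripper opens to 85 mm and grips with 20 to 120 N. Pads are 22 mm wide; open, the fingers measure 114 mm over their backs; the gripper's body (76 mm by 85 mm) begins 54 mm behind the grasp point. The pads swing forward as they close: fully open they stand 13 mm farther back than shut.
Start: joints at [-1.332, 0.048, 0.099, 1.622, 0, 1.443], TCP at [188.265, -490.075, 213.512] pointing down, gripper open.
Joint ranges: [-2.91, 2.91], [-0.99, 1.94], [-1.21, 1.42], [-2.12, 2.29], [-1.49, 1.47], [-3.14, 3.14]. Speed limits (rad/s): [2.79, 2.79, 3.14, 3.14, 3.14, 3.14].

INTERFACE

Orientations are given as [roll, pitch, yaw] about the fixed x, y, z axes, in that order (R = Rz(yaw) Ry(pitch) Rx(roll)).
In Python, from station import telemetry, camera, camera_info, order gives the robot as it stands.
- The arm moves only by the tool drive_tool, never from a script. Its argument "targets" is one flat list of numbers, 7 for each row, row after row: the shift along the world's x, y, z each as a share of 0.03 m, from -1 to 1, then the turn, a rotation vector about the world's x, y, z each as a share of 45 degrees, from -1 to 1, then the finger opening in mm, from 0 to 85.4. A call has exactly 10 rows; each row shifts and turns the commanded pose from where the row before left it; what a row does not reach is not made up. A row lasts 1/12 s, in which the tool goes at most 41.7 mm and 7.16 degrees, less where a joint would pass 70% of its speed; a pose out of reach is approached as far as the arm can. A call with a number of a shift or a turn outside -1 to 1 is refused whole. A call with a gripper value outside its range is refused whole. The fingers move at their own pace and stop on an object; "squeeze" is the grip in N (left out, the last holds). Time passes only in rows, so rows that do not move let the fingers close, or fill a call up. It gives the time, the measured TCP pose, the force and the opening at its end, in the units of the state.
- telemetry.observe(): the state, without advancing time (a new reading comes with each control period).
- camera(name): name is "scene" or "side" or "wrist"; returns the picture (400x640x3 uint8, red, green, blue); there is no depth.
- camera_info(name): a dict with "vfov" (degrees; the focal length in pixels is half the picture's height over the tangent of half this angle, whatever the lens; pixels are square), "cx", "cy" (the principal point, pixels), "pose" (4x4, takes a point from camera to world coordinates); the wrist camera has in their place "tool_from_camera" (4x4, takes a point from camera to tool coordinates, whose origin is the TCP and whose axes are the flange's). Camera axes: x right, y down, z forward; pixel columns grow to the right and rows downward; lengths in mm; the calibration is good to about 2 mm. The wrist camera is an equidistant fisheye: a pixel r from the principal point sees the ray r / f radians off the axis. A picture is of the moment at which its call begins: read the wrist's pose just before it. camera_info takes no time and is no camera call.
- order.job_done(): hands the job in, once; it reports no verdict.
The state is a dict: "time": time; "joints": joint angles; "joint_vel": joint speeds; "tau": joint torques, N m; "ee_pos": TCP position; "tcp_rot": TCP orientation; "contact_force": force on the tool from outside, world axes, zero at the start; "ft_torque": the same for the moment, N m; "width": finger opening in mm.
Only numpy, scipy, OpenCV 4.12 (cv2) and the standard library are available. Lean on these libraries where they do the work, as an engineer would, in place of code of your own. Each camera call takes 0.05 s, during which the arm holds its last target.

## Working session

There is one attempt and no reset: what is moved stays moved. The work goes in short steps, Python scripts to look and compute and a tool call to move; the robot and the scene stay as the last step left them, time stands still between calls to the robot, and variables do not carry over. Pictures are saved under pics/ and viewed, and the job is handed in when it is done.

Besides the shell and the picture viewer there is one more tool, called as name(argument=value, ...), one argument or row to a line, values as JSON. drive_tool: Moves the arm, as the interface text tells. Shift numbers are shares of 0.03 m and turn numbers shares of 45 degrees, none past 1 either way. Its arguments: {"type":"object","properties":{"targets":{"type":"array"},"squeeze":{"type":"number"}},"required":["targets"]}

```bash
mkdir -p pics; python3 - <<'E'
from station import telemetry, camera, camera_info
import cv2
print(telemetry.observe())
for n in ["scene","side","wrist"]:
    im=camera(n); cv2.imwrite(f"pics/{n}0.png",im[:,:,::-1]); print(n,camera_info(n))
E
```

```text
{'time': 0.0, 'joints': array([-1.33176069e+00,  4.87145071e-02,  9.75799299e-02,  1.62198923e+00,
       -1.33657864e-05,  1.44299616e+00]), 'joint_vel': array([-0.00182998, -0.0016736 , -0.00058883,  0.00030617,  0.00037758,
        0.00043898]), 'tau': array([-5.88521307e-04, -3.38782632e+01,  3.20014858e+01,  2.02596973e-02,
       -2.23052593e-04,  5.25873190e-06]), 'ee_pos': array([ 188.12629548, -489.43601611,  212.32707622]), 'tcp_rot': array([-3.13928245e+00, -2.83386949e-04,  3.66835496e-01]), 'contact_force': array([-0.9851188 ,  0.50070975, -0.01087577]), 'ft_torque': array([-0.01882905,  0.01780947, -0.00304636]), 'width': 85.32373257768647}
scene {'vfov': 53.34953252974542, 'cx': 326.2035239272839, 'cy': 198.3172915955615, 'pose': array([[-9.99733583e-01,  2.11409742e-02, -9.26400396e-03,
         5.22242012e+02],
       [ 2.29837821e-02,  9.48715634e-01, -3.15294134e-01,
         2.11814857e+02],
       [ 2.12328024e-03, -3.15423056e-01, -9.48948780e-01,
         1.09150611e+03],
       [ 0.00000000e+00,  0.00000000e+00,  0.00000000e+00,
         1.00000000e+00]])}
sid
[... 177 characters left out ...]
    [-1.70462944e-01,  7.32412901e-01, -6.59176552e-01,
         6.75090527e+02],
       [-6.39189713e-04, -6.69049552e-01, -7.43217524e-01,
         9.90440736e+02],
       [ 0.00000000e+00,  0.00000000e+00,  0.00000000e+00,
         1.00000000e+00]])}
wrist {'vfov': 65.70646984690485, 'cx': 319.5231328280689, 'cy': 201.86447933661387, 'tool_from_camera': array([[ 2.28438524e-04, -9.48841564e-01, -3.15752489e-01,
         8.16521667e+01],
       [ 9.99999921e-01,  3.19027572e-04, -2.35209907e-04,
        -4.19213050e-01],
       [ 3.23910686e-04, -3.15752410e-01,  9.48841562e-01,
        -1.60217067e+02],
       [ 0.00000000e+00,  0.00000000e+00,  0.00000000e+00,
         1.00000000e+00]])}
```

View pics/scene0.png

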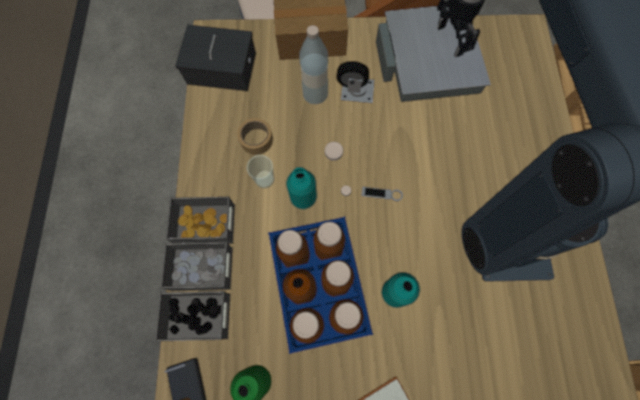

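View pics/side0.png

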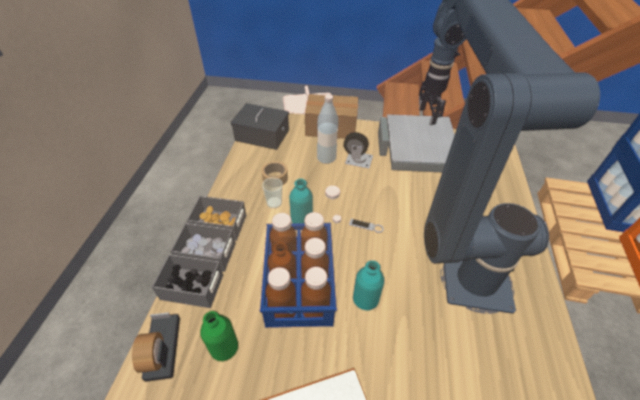

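View pics/wrist0.png

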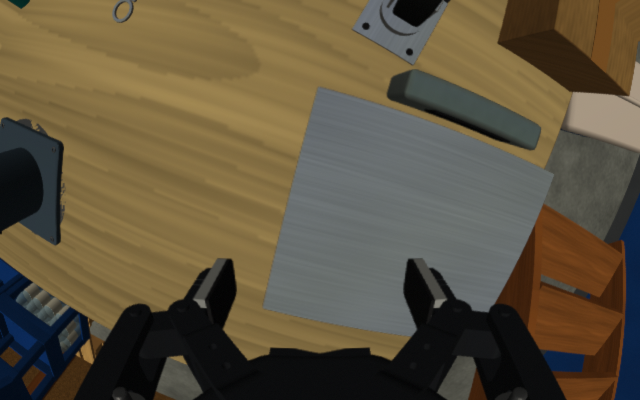

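The scene shows the loose cap at (334,150) in scene and (333,192) in side. The uncapped brown bottle is at (299,286) in scene and (281,258) in side.
Things that could be mistaken for them, scene pixels:
- **Cap:** the screw cap at (346,190), which is smaller, and the five caps on bottles at (290,243), (329,234), (338,275), (307,325) and (347,317).
- **Bottle:** turquoise at (301,187) and (401,290), green at (250,385), and the five capped brown ones.

I'll check the choice in a close crop and measure.

```bash
cat > h.py <<'E'
import numpy as np, cv2
from scipy.spatial.transform import Rotation as R
from station import telemetry, camera, camera_info
def ray(ci,u,v,T=None,fish=False):
    f=200/np.tan(np.radians(ci['vfov']/2)) 
    x=np.array([u-ci['cx'],v-ci['cy']])
    if fish:
        r=np.hypot(*x); th=r/f; d=np.array([*(x/r*np.sin(th)),np.cos(th)])
    else: d=np.array([*(x/f),1.])
    T=ci['pose'] if T is None else T
    return T[:3,3],T[:3,:3]@d
def onz(o,d,z): return o+d*(z-o[2])/d[2]
def wristT(s,ci):
    T=np.eye(4);T[:3,:3]=R.from_euler('xyz',s['tcp_rot']).as_matrix();T[:3,3]=s['ee_pos'];return T@ci['tool_from_camera']
def proj(ci,T,p,fish=False):
    f=200/np.tan(np.radians(ci['vfov']/2)); c=T[:3,:3].T@(np.array(p)-T[:3,3])
    if fish:
        r=np.hypot(c[0],c[1]);th=np.arctan2(r,c[2]);return ci['cx']+f*th*c[0]/r,ci['cy']+f*th*c[1]/r
    return ci['cx']+f*c[0]/c[2],ci['cy']+f*c[1]/c[2]
E
python3 - <<'E'
from h import *
im=cv2.imread('pics/scene0.png'); im2=cv2.imread('pics/side0.png')
a=cv2.resize(im[120:360,230:430],(500,600),interpolation=cv2.INTER_CUBIC)
cv2.imwrite('pics/crop0.png',a)
for n,g in (('scene',im),('side',im2)):
    ci=camera_info(n)
    h=cv2.cvtColor(g,cv2.COLOR_BGR2HSV)
    m=((h[...,1]<80)&(h[...,2]>150)).astype(np.uint8)
    k,l,st,c=cv2.connectedComponentsWithStats(m)
    for i in range(1,k):
        u,v=c[i]
        if st[i][4]>25 and 250<u<400 and 120<v<340: print(n,c[i].round(1),st[i],onz(*ray(ci,u,v),20).round(1),onz(*ray(ci,u,v),188).round(1))
    for uv in ([(298.5,284),(298.5,281.5)] if n=='scene' else [(281,247)]):
        print('mouth',n,uv,onz(*ray(ci,*uv),184).round(1))
E
```

```text
scene [333.3 149.3] [325 142  18  16 223] [ 487.2 -296.5   20. ] [ 492.7 -216.8  188. ]
scene [269.5 160.1] [264 155  10  13  26] [ 675.2 -265.9   20. ] [ 651.2 -191.   188. ]
scene [263.4 174.7] [257 171  13   9  71] [ 691.7 -220.1   20. ] [ 665.2 -152.4  188. ]
scene [345.6 189.5] [341 185  10  10  69] [ 455.7 -169.4   20. ] [ 466.1 -109.6  188. ]
scene [328.9 233.1] [319 223  21  21 356] [506.7 -42.9  20. ] [509.1  -3.  188. ]
scene [289.3 241.5] [279 231  22  22 364] [615.7 -22.   20. ] [601.1  14.7 188. ]
scene [337.8 272.9] [327 262  22  23 395] [485.8  66.2  20. ] [491.5  89.1 188. ]
scene [347.3 315.3] [336 304  23  24 430] [464.7 175.5  20. ] [473.7 181.2 188. ]
scene [305.1 324.7] [294 313  23  24 441] [573.8 196.1  20. ] [565.7 198.6 188. ]
mouth scene (298.5, 284) [580.1 111.2 184. ]
mouth scene (298.5, 281.5) [580.1 105.7 184. ]
side [324.9 129.9] [312  92  26  72 961] [ 569.5 -654.9   20. ] [ 540.1 -424.6  188. ]
side [360.3 160.7] [344 153  30  16 261] [ 399.6 -475.1   20. ] [ 399.6 -275.9  188. ]
side [272.8 192.2] [261 177  22  32 530] [ 703.4 -242.4   20. ] [650.8 -
[... 260 characters left out ...]
188. ]
side [336.5 218.4] [332 214  10  10  77] [ 455.5 -156.4   20. ] [445.9 -12.5 188. ]
side [368.7 226.5] [348 218  36  16 161] [ 343.2 -138.8   20. ] [353.    2.1 188. ]
side [314.4 246.9] [304 237  22  21 330] [511.  -23.3  20. ] [491.7  97.6 188. ]
side [261. 284.] [259 256   5  57  57] [646.  138.7  20. ] [603.3 231.6 188. ]
side [371.3 262.1] [363 259  18   8  38] [325.3   4.   20. ] [338.2 120.2 188. ]
side [278.3 277.5] [268 267  22  23 384] [600.  108.1  20. ] [565.3 206.3 188. ]
side [315.4 277. ] [305 266  22  23 391] [489.3  87.   20. ] [473.8 188.8 188. ]
side [358.9 305.1] [352 294  20  18  28] [351.2 157.7  20. ] [359.6 247.3 188. ]
mouth side (281, 247) [580.7 110.3 184. ]
```

View pics/crop0.png

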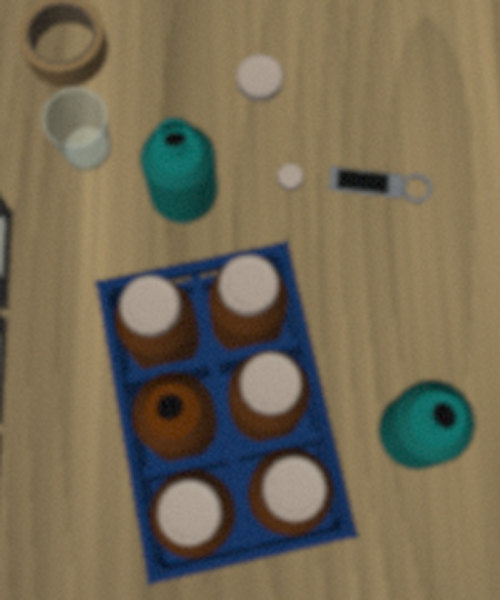

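The close crop confirms it: the white 54 mm cap lies alone at the top, with the smaller screw cap below it. The open neck (dark hole) is in the middle row of the far column. Before reaching, I'll locate the tall water bottle and castor.

```bash
python3 - <<'E'
from h import *
s=camera_info('scene');d=camera_info('side')
print('wb base',onz(*ray(s,316,98),10),onz(*ray(d,328,156),10))
print('wb top',onz(*ray(s,313,31),284),onz(*ray(d,328,98),284))
print('castor',onz(*ray(s,352,74),110),onz(*ray(d,356,145),110))
print('green near',onz(*ray(s,299,174),170))
E
```

```text
wb base [ 535.96459026 -478.43756377   10.        ] [ 532.7443907  -493.83624443   10.        ]
wb top [ 537.0862817  -495.15619299  284.        ] [ 540.09967739 -481.20956274  284.        ]
castor [ 429.14961498 -492.38642912  110.        ] [ 423.1379297  -456.83948538  110.        ]
green near [ 579.48625245 -159.64778446  170.        ]
```

drive_tool(
  targets=[0.9, 0.8, 0, 0, 0, 0.078, 85, 0.9, 0.8, 0, 0, 0, 0.078, 85, 0.9, 0.8, 0, 0, 0, 0.078, 85, 0.9, 0.7, 0, 0, 0, 0.078, 85, 0.9, 0.7, 0, 0, 0, 0.078, 85, 1, 0.6, 0, 0, 0, 0.078, 85, 1, 0.6, 0, 0, 0, 0.078, 85, 1, 0.6, 0, 0, 0, 0.078, 85, 1, 0.5, 0, 0, 0, 0.078, 85, 1, 0.4, 0, 0, 0, 0.078, 85],
)

```text
time: 0.98
ee_pos: [474.5, -293.3, 213.3]
tcp_rot: [-3.141, -0.0, 0.983]
contact_force: [-0.2, -0.9, 0.3]
width: 84.6
```

drive_tool(
  targets=[0.4, 0.07, -0.5, 0, 0, 0, 85, 0, 0, -0.5, 0, 0, 0, 85, 0, 0, -0.5, 0, 0, 0, 85, 0, 0, 0, 0, 0, 0, 85, 0, 0, 0, 0, 0, 0, 85, 0, 0, 0, 0, 0, 0, 85, 0, 0, 0, 0, 0, 0, 85, 0, 0, 0, 0, 0, 0, 85, 0, 0, 0, 0, 0, 0, 85, 0, 0, 0, 0, 0, 0, 85],
)

```text
time: 1.82
ee_pos: [485.5, -293.4, 169.3]
tcp_rot: [3.14, 0.0, 0.979]
contact_force: [-0.7, 0.1, 0.1]
width: 84.8
```

```bash
python3 - <<'E'
from h import *
s=telemetry.observe(); im=camera('wrist')[:,:,::-1]; cv2.imwrite('pics/w1.png',im)
print(s['time'],s['ee_pos'],s['tcp_rot'],s['contact_force'])
ci=camera_info('wrist');T=wristT(s,ci)
h=cv2.cvtColor(im.copy(),cv2.COLOR_BGR2HSV)
m=((h[...,1]<70)&(h[...,2]>140)).astype(np.uint8)
k,l,st,c=cv2.connectedComponentsWithStats(m)
for i in range(1,k):
    if st[i][4]>300: print(c[i].round(1),st[i],onz(*ray(ci,*c[i],T,True),20).round(1))
E
```

```text
1.8167 [ 485.45799213 -293.39144815  169.33188751] [3.14019650e+00 1.21200997e-04 9.79069955e-01] [-0.67793476  0.09019854  0.12212253]
[228.5 100.6] [216  88  26  26 510] [ 457.6 -170.4   20. ]
[321.6 181. ] [ 297  157   50   49 1927] [ 488.1 -293.3   20. ]
```

View pics/w1.png

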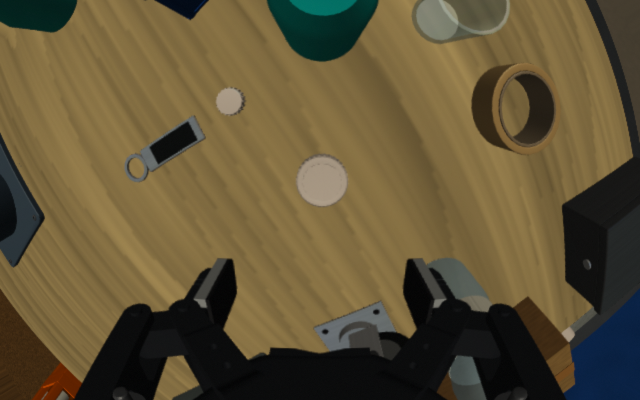

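The wrist view shows the cap at (322,181), the screw cap at (229,101) and clear space around both. I'll descend straddling the cap.

drive_tool(
  targets=[0.09, 0, -0.7, 0, 0, 0, 85, 0, 0, -0.7, 0, 0, 0, 85, 0, 0, -0.7, 0, 0, 0, 85, 0, 0, -0.7, 0, 0, 0, 85, 0, 0, -0.7, 0, 0, 0, 85, 0, 0, -0.6, 0, 0, 0, 85, 0, 0, -0.4, 0, 0, 0, 85, 0, 0, -0.2, 0, 0, 0, 85, 0, 0, 0, 0, 0, 0, 85, 0, 0, 0, 0, 0, 0, 85],
)

```text
time: 2.7
ee_pos: [488.2, -293.2, 28.1]
tcp_rot: [3.141, 0.0, 0.979]
contact_force: [-0.1, -0.1, -0.9]
width: 84.8
```

```bash
python3 - <<'E'
from h import *
s=telemetry.observe(); im=camera('wrist')[:,:,::-1]; cv2.imwrite('pics/w2.png',im)
print(s['time'],s['ee_pos'],s['tcp_rot'],s['contact_force'])
E
```

```text
2.7 [ 488.24781542 -293.20286548   28.07081526] [3.14097042e+00 3.54964486e-05 9.79411858e-01] [-0.08974171 -0.09947226 -0.89983595]
```

View pics/w2.png

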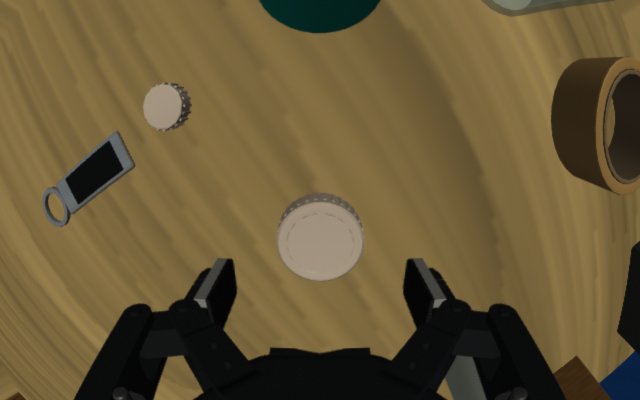

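```bash
python3 - <<'E'
from h import *
s=telemetry.observe();ci=camera_info('wrist');T=wristT(s,ci)
print(proj(ci,T,[*s['ee_pos'][:2],20],True), onz(*ray(ci,320.5,241.5,T,True),20), proj(ci,T,s['ee_pos'],True))
E
```

```text
(np.float64(319.60583325791544), np.float64(242.00912553746065)) [ 489.40478405 -293.63660694   20.        ] (np.float64(319.63480995988834), np.float64(248.62855938219965))
```

drive_tool(
  targets=[0, 0, -0.17, 0, 0, 0, 85, 0, 0, 0, 0, 0, 0, 85, 0, 0, 0, 0, 0, 0, 60, 0, 0, 0, 0, 0, 0, 40, 0, 0, 0, 0, 0, 0, 40, 0, 0, 0, 0, 0, 0, 40, 0, 0, 0, 0, 0, 0, 40, 0, 0, 0, 0, 0, 0, 40, 0, 0, 0, 0, 0, 0, 40, 0, 0, 0, 0, 0, 0, 40],
  squeeze=60,
)

```text
time: 3.58
ee_pos: [488.0, -293.0, 22.4]
tcp_rot: [-3.142, 0.0, 0.979]
contact_force: [0.4, -0.3, -0.1]
width: 39.9
```

```bash
python3 - <<'E'
from h import *
s=telemetry.observe(); im=camera('wrist')[:,:,::-1]; cv2.imwrite('pics/w3.png',im)
print(s['time'],s['ee_pos'],s['tcp_rot'],s['contact_force'],s['width'])
E
```

```text
3.5833 [ 487.95255886 -292.97472564   22.3942848 ] [-3.14156403e+00  4.97992914e-06  9.79374948e-01] [ 0.41088286 -0.25306509 -0.1083367 ] 39.884121354990484
```

View pics/w3.png

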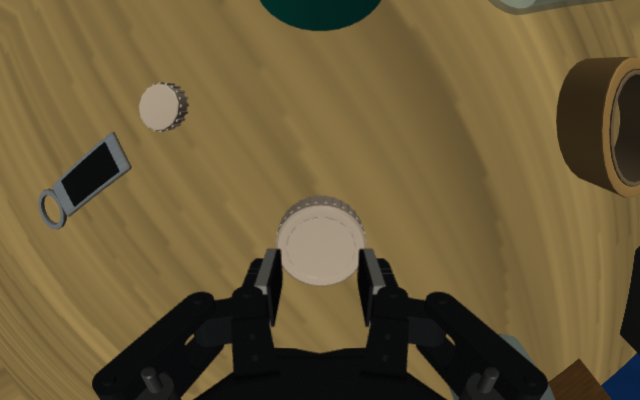

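The fingers closed to 39.9 mm above the cap without touching it, so they are higher than I assumed. I'll zoom in.

```bash
python3 - <<'E'
from h import *
im=cv2.imread('pics/w3.png'); cv2.imwrite('pics/c3.png',cv2.resize(im[180:360,200:440],(800,600),interpolation=cv2.INTER_CUBIC))
im=camera('side')[:,:,::-1]; cv2.imwrite('pics/s3.png',cv2.resize(im[100:260,240:440],(750,600),interpolation=cv2.INTER_CUBIC))
E
```

```text
(no output)
```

View pics/c3.png

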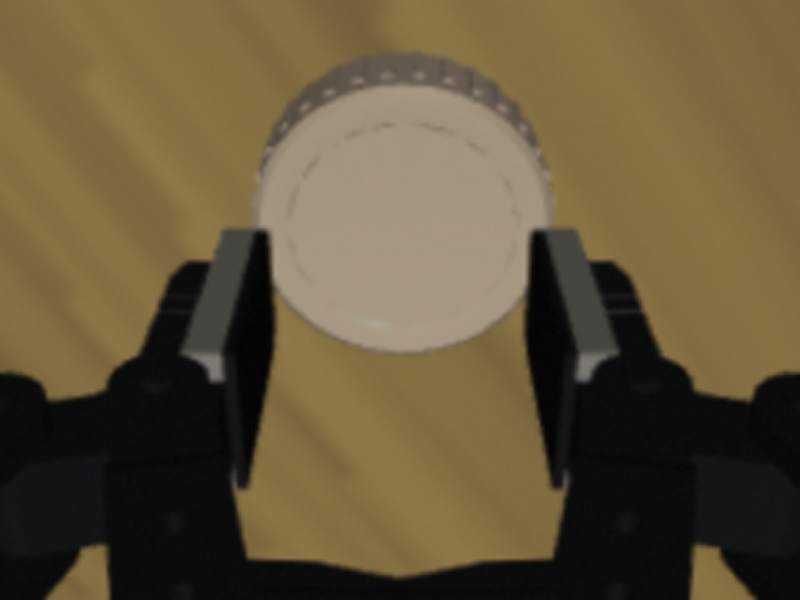

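View pics/s3.png

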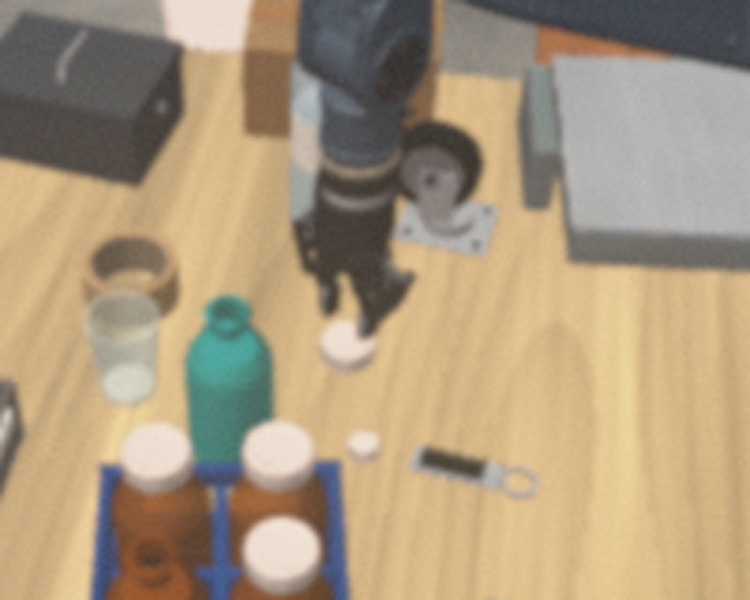

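```bash
python3 - <<'E'
from h import *
s=telemetry.observe();ci=camera_info('side')
# near finger tip px and far finger tip px in side crop
for name,(cu,cv_) in {'near':(368,330),'far':(328,308)}.items():
    u,v=240+cu/3.75,100+cv_/3.75
    for z in (20,30,40,50): print(name,z,onz(*ray(ci,u,v),z).round(1))
j=np.array([np.sin(.979),-np.cos(.979)])
print(s['ee_pos'][:2]-j*24,s['ee_pos'][:2]+j*24)
w=camera_info('wrist')['tool_from_camera']
for c in [(281,249.6),(266,249.6),(255,286)]:
    o,d=ray(camera_info('wrist'),*c,w,True)
    for x in (-11,0,11): 
        p=o+d*(x-o[0])/d[0]; print(c,p.round(1))
E
```

```text
near 20 [ 468.1 -305.5   20. ]
near 30 [ 467.4 -295.4   30. ]
near 40 [ 466.7 -285.3   40. ]
near 50 [ 466.  -275.2   50. ]
far 20 [ 511.9 -329.9   20. ]
far 30 [ 510.7 -319.6   30. ]
far 40 [ 509.5 -309.2   40. ]
far 50 [ 508.4 -298.9   50. ]
[ 468.04365537 -279.58508738] [ 507.88077215 -306.36202012]
(281, 249.6) [-11.  -25.3  19.8]
(281, 249.6) [  0.  -22.3  -1.6]
(281, 249.6) [ 11.  -19.3 -22.9]
(266, 249.6) [-11.  -35.2  19.4]
(266, 249.6) [  0.  -31.   -1.9]
(266, 249.6) [ 11.  -26.9 -23.2]
(255, 286) [-11.  -34.5 -23.6]
(255, 286) [  0.  -30.4 -39.8]
(255, 286) [ 11.  -26.3 -56. ]
```

Both cameras agree that the real fingertips are about 22 mm behind the reported TCP, not 19 mm ahead, so the fingers sit about 41 mm short of the description. I'll reopen and go lower using the measured offset.

drive_tool(
  targets=[0.04, -0.01, 0, 0, 0, 0, 80, 0, 0, 0, 0, 0, 0, 80, 0, 0, 0, 0, 0, 0, 80, 0, 0, 0, 0, 0, 0, 80, 0, 0, 0, 0, 0, 0, 80, 0, 0, -0.3, 0, 0, 0, 80, 0, 0, -0.3, 0, 0, 0, 80, 0, 0, -0.3, 0, 0, 0, 80, 0, 0, 0, 0, 0, 0, 80, 0, 0, 0, 0, 0, 0, 80],
)

```text
time: 4.52
ee_pos: [487.9, -292.3, -6.5]
tcp_rot: [-3.138, -0.0, 0.979]
contact_force: [-0.6, -0.3, 0.4]
width: 80.1
```

```bash
python3 - <<'E'
from h import *
s=telemetry.observe(); im=camera('wrist')[:,:,::-1]; cv2.imwrite('pics/w4.png',im)
print(s['time'],s['ee_pos'],s['contact_force'],s['width'])
ci=camera_info('side')
im=camera('side')[:,:,::-1]; cv2.imwrite('pics/s4.png',cv2.resize(im[100:260,240:440],(750,600),interpolation=cv2.INTER_CUBIC))
E
```

```text
4.5167 [ 487.86656999 -292.28232078   -6.45033238] [-0.61471976 -0.29897339  0.42625642] 80.05854846736148
```

View pics/w4.png

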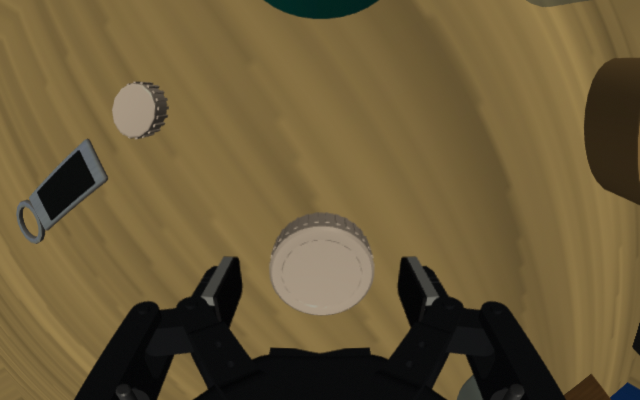

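View pics/s4.png

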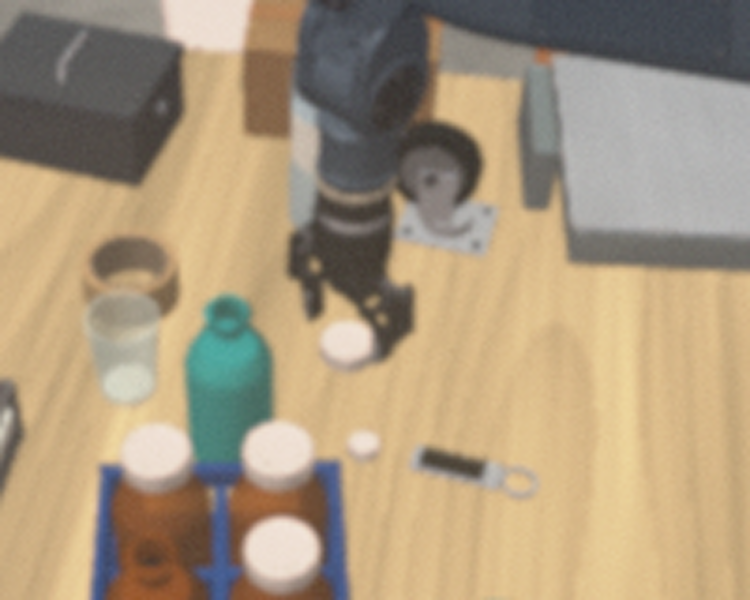

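```bash
python3 - <<'E'
from h import *
ci=camera_info('side')
for z in (0,10,20,30): print(onz(*ray(ci,342.7,195.5),z).round(1))
w=camera_info('wrist')['tool_from_camera']
o,d=ray(camera_info('wrist'),239,258,w,True)
for x in (8,11,14): print((o+d*(x-o[0])/d[0]).round(1))
s=telemetry.observe();ci=camera_info('wrist');T=wristT(s,ci)
im=cv2.imread('pics/w4.png');h=cv2.cvtColor(im,cv2.COLOR_BGR2HSV)
m=((h[...,1]<70)&(h[...,2]>140)).astype(np.uint8)
k,l,st,c=cv2.connectedComponentsWithStats(m)
for i in range(1,k):
    if st[i][4]>1000: print(c[i].round(1),st[i],onz(*ray(ci,*c[i],T,True),20).round(1))
E
```

```text
[ 447.9 -289.1    0. ]
[ 447.4 -279.4   10. ]
[ 446.9 -269.6   20. ]
[ 446.4 -259.9   30. ]
[  8.  -40.3 -27.2]
[ 11.  -38.6 -32.6]
[ 14. -37. -38.]
[133.1 109.7] [ 112   83   43   55 1734] [ 460.3 -172.6   20. ]
[321.1 270.3] [ 271  227  101   88 7018] [ 489.8 -293.4   20. ]
```

drive_tool(
  targets=[0.04, -0.03, -0.2, 0, 0, 0, 80, 0, 0, -0.15, 0, 0, 0, 80, 0, 0, -0.1, 0, 0, 0, 80, 0, 0, 0, 0, 0, 0, 60, 0, 0, 0, 0, 0, 0, 45, 0, 0, 0, 0, 0, 0, 40, 0, 0, 0, 0, 0, 0, 40, 0, 0, 0, 0, 0, 0, 40, 0, 0, 0, 0, 0, 0, 40, 0, 0, 0, 0, 0, 0, 40],
  squeeze=80,
)

```text
time: 5.45
ee_pos: [490.8, -294.5, -17.5]
tcp_rot: [3.14, 0.0, 0.979]
contact_force: [0.6, 0.5, 2.1]
width: 51.8
```

```bash
python3 - <<'E'
from h import *
s=telemetry.observe(); im=camera('wrist')[:,:,::-1]; cv2.imwrite('pics/w5.png',im)
print(s['time'],s['ee_pos'],s['tcp_rot'],s['contact_force'],s['width'])
E
```

```text
5.45 [ 490.82440524 -294.53842397  -17.50730386] [3.14035035e+00 9.07522495e-05 9.79384073e-01] [0.64995806 0.47633742 2.13782363] 51.79572483919526
```

View pics/w5.png

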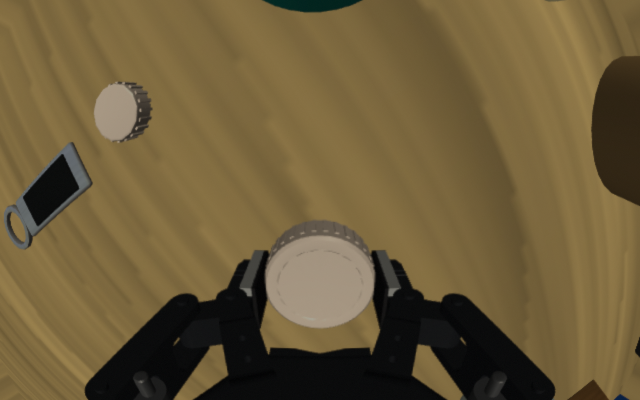

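The cap is gripped: the fingers stopped at 51.8 mm with pads on both sides at (255,280) and (385,280). Lifting.

drive_tool(
  targets=[0, 0, 0.3, 0, 0, 0, 40, 0, 0, 0.5, 0, 0, 0, 40, 0, 0, 0.9, 0, 0, 0, 40, 0, 0, 0.9, 0, 0, 0, 40, 0, 0, 0.9, 0, 0, 0, 40, 0, 0, 0.9, 0, 0, 0, 40, 0, 0, 0.9, 0, 0, 0, 40, 0, 0, 0.9, 0, 0, 0, 40, 0, 0, 0.7, 0, 0, 0, 40, 0, 0, 0.5, 0, 0, 0, 40],
  squeeze=110,
)

```text
time: 6.33
ee_pos: [490.7, -294.4, 206.8]
tcp_rot: [3.139, 0.0, 0.979]
contact_force: [-0.9, 0.3, -0.2]
width: 51.2
```

```bash
python3 - <<'E'
from h import *
s=telemetry.observe(); im=camera('wrist')[:,:,::-1]; cv2.imwrite('pics/w6.png',im)
print(s['time'],s['ee_pos'],s['tcp_rot'],s['contact_force'],s['width'],s['joints'])
E
```

```text
6.3333 [ 490.67514525 -294.44797336  206.84706439] [3.13896055e+00 1.63790854e-04 9.79316399e-01] [-0.94483223  0.3141888  -0.15439809] 51.226760261716706 [-6.57666405e-01  1.67924320e-01  2.15835769e-01  1.61607060e+00
  1.06506885e-05  1.50460965e+00]
```

View pics/w6.png

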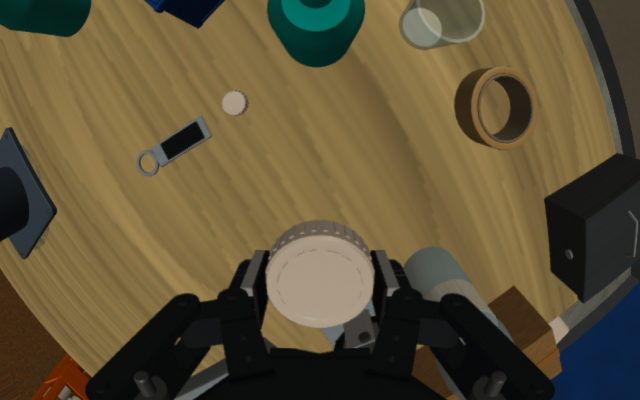

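drive_tool(
  targets=[0.1, 0.6, 0, 0, 0, 0, 40, 0.1, 1, 0, 0, 0, 0, 40, 0.15, 1, 0, 0, 0, 0, 40, 0.15, 1, 0, 0, 0, 0, 40, 0.15, 1, 0, 0, 0, 0, 40, 0.15, 1, 0, 0, 0, 0, 40, 0.15, 1, 0, 0, 0, 0, 40, 0.15, 1, 0, 0, 0, 0, 40, 0.15, 1, 0, 0, 0, 0, 40, 0.1, 1, 0, 0, 0, 0, 40],
)

```text
time: 7.22
ee_pos: [530.2, -4.6, 202.8]
tcp_rot: [-3.14, 0.001, 0.979]
contact_force: [0.6, 0.1, 0.4]
width: 50.9
```

drive_tool(
  targets=[0, 0.8, 0, 0, 0, 0, 40, 0, 0.5, 0, 0, 0, 0, 40, 0, 0.2, 0, 0, 0, 0, 40, 0, 0, 0, 0, 0, 0, 40, 0, 0, 0, 0, 0, 0, 40, 0, 0, 0, 0, 0, 0, 40, 0, 0, 0, 0, 0, 0, 40, 0, 0, 0, 0, 0, 0, 40, 0, 0, 0, 0, 0, 0, 40, 0, 0, 0, 0, 0, 0, 40],
)

```text
time: 8.05
ee_pos: [530.9, 38.3, 204.0]
tcp_rot: [3.142, 0.0, 0.978]
contact_force: [-0.1, -0.2, -0.1]
width: 50.9
```

```bash
python3 - <<'E'
from h import *
s=telemetry.observe(); im=camera('wrist')[:,:,::-1]; cv2.imwrite('pics/w7.png',im)
np.save('s7.npy',np.r_[s['ee_pos'],s['tcp_rot']])
print(s['time'],s['ee_pos'],s['tcp_rot'],s['contact_force'],s['width'])
E
```

```text
8.05 [530.91859182  38.25361857 203.95484077] [3.14150166e+00 7.43086696e-06 9.78423096e-01] [-0.11558698 -0.23154306 -0.14890565] 50.87194271404677
```

View pics/w7.png

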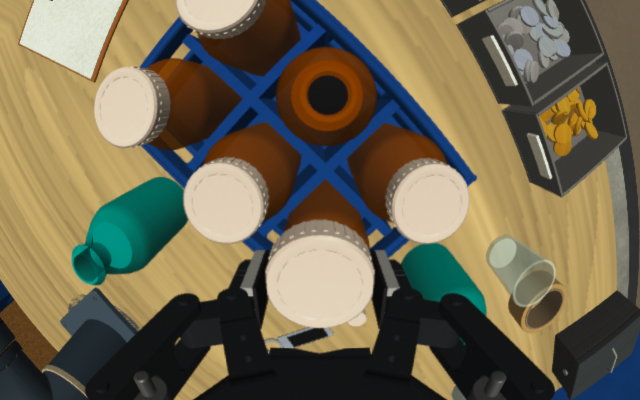

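The wrist view shows the open neck at about (328,95), seen nearly along its axis, with the held cap at (320,280). I'll measure both precisely.

```bash
python3 - <<'E'
from h import *
im=cv2.imread('pics/w7.png');q=np.load('s7.npy');s=dict(ee_pos=q[:3],tcp_rot=q[3:])
ci=camera_info('wrist');T=wristT(s,ci);TC=ci['tool_from_camera']
h=cv2.cvtColor(im,cv2.COLOR_BGR2HSV)
for th in (25,40,60):
    m=(h[...,2]<th).astype(np.uint8)
    k,l,st,c=cv2.connectedComponentsWithStats(m)
    i=l[96,328]
    if i:
        print(th,'hole',c[i],st[i])
        for z in (184,180): print(onz(*ray(ci,*c[i],T,True),z).round(1))
cv2.imwrite('pics/c7.png',cv2.resize(im[30:160,260:400],(646,600),interpolation=cv2.INTER_CUBIC))
# cap top
m=((h[...,1]<70)&(h[...,2]>165)).astype(np.uint8)
k,l,st,c=cv2.connectedComponentsWithStats(m);i=l[280,320]
mm=(l==i).astype(np.uint8);cn,_=cv2.findContours(mm,0,1);cn=max(cn,key=cv2.contourArea)
print('cap',c[i],st[i],cv2.fitEllipse(cn),cv2.fitEllipse(cv2.convexHull(cn)))
for zt in (-37.5,): 
  for uv in (c[i],cv2.fitEllipse(cn)[0]):
    print('cap tool',onz(*ray(ci,*uv,TC,True),zt).round(2))
# predicted cap circle extremes
for zt in (-37.5,-40):
    pts=np.array([proj(ci,TC,[27*np.cos(a),27*np.sin(a),zt],True) for a in np.linspace(0,6.28,60)])
    print(zt,pts.min(0),pts.max(0))
E
```

```text
25 hole [327.275069    94.79024839] [ 309   77   38   37 1087]
[582.7 107.4 184. ]
[582.8 107.4 180. ]
40 hole [327.27645051  94.63139932] [ 308   76   39   38 1172]
[582.7 107.5 184. ]
[582.9 107.5 180. ]
60 hole [327.35766423  94.59772912] [ 308   75   40   40 1233]
[582.8 107.5 184. ]
[582.9 107.5 180. ]
cap [320.34310492 281.45694394] [ 266  235  108   93 8187] ((320.6251525878906, 281.58990478515625), (93.9533920288086, 110.09915924072266), 99.41559600830078) ((322.033935546875, 282.7058410644531), (95.69710540771484, 114.42965698242188), 102.85112762451172)
cap tool [  1.74   0.34 -37.5 ]
cap tool [  1.66   0.47 -37.5 ]
-37.5 [262.6702037  232.49412581] [376.58163911 327.02322253]
-40 [261.81552077 234.88333402] [377.4348469  330.19086417]
```

View pics/c7.png

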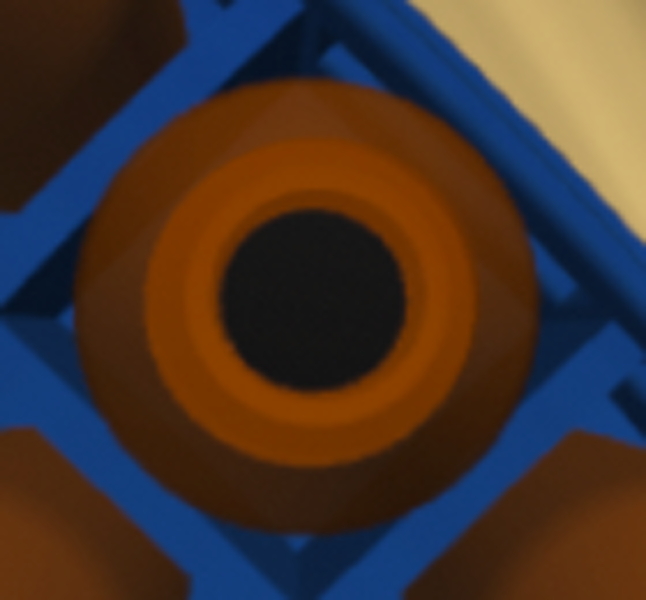

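```bash
python3 - <<'E'
from h import *
q=np.load('s7.npy');s=dict(ee_pos=q[:3],tcp_rot=q[3:])
ci=camera_info('wrist');T=wristT(s,ci);TC=ci['tool_from_camera']
print('rim',onz(*ray(ci,327.8,96.8,T,True),184),'bead',onz(*ray(ci,327.2,95.5,T,True),178))
for x in (0,1,2):
    mm=np.zeros((400,640),np.uint8)
    pts=np.array([proj(ci,TC,[x+26*np.cos(a),26*np.sin(a),-37.5],True) for a in np.linspace(0,6.28,90)])
    print(x,cv2.fitEllipse(pts.astype(np.float32)),pts.min(0),pts.max(0))
E
```

```text
rim [582.2704082  106.25813524 184.        ] bead [582.60043922 107.10844727 178.        ]
0 ((319.6253356933594, 280.0662841796875), (91.06952667236328, 109.75152587890625), 90.01237487792969) [264.74824619 234.59203185] [374.50180247 325.63641196]
1 ((319.6261291503906, 278.3041076660156), (91.73689270019531, 110.09832000732422), 90.01224517822266) [264.5757519  232.49412581] [374.67586399 324.20582652]
2 ((319.626953125, 276.52972412109375), (92.40544128417969, 110.44487762451172), 90.01209259033203) [264.4033842 230.3834538] [374.84980249 322.76364922]
```

drive_tool(
  targets=[0.3, 0.4, 0, 0, 0, 0, 40, 0.4, 0.5, 0, 0, 0, 0, 40, 0.4, 0.5, 0, 0, 0, 0, 40, 0.3, 0.5, 0, 0, 0, 0, 40, 0.2, 0.3, 0, 0, 0, 0, 40, 0.11, 0.08, -0.3, 0, 0, 0, 40, 0, 0, -0.3, 0, 0, 0, 40, 0, 0, -0.2, 0, 0, 0, 40, 0, 0, 0, 0, 0, 0, 40, 0, 0, 0, 0, 0, 0, 40],
  squeeze=120,
)

```text
time: 8.93
ee_pos: [581.0, 106.4, 178.7]
tcp_rot: [-3.14, 0.002, 0.979]
contact_force: [0.9, -1.0, 0.4]
width: 50.5
```

```bash
python3 - <<'E'
from h import *
s=telemetry.observe(); 
print(s['time'],s['ee_pos'],s['tcp_rot'],s['contact_force'],s['width'])
a=camera('side')[:,:,::-1];b=camera('scene')[:,:,::-1];w=camera('wrist')[:,:,::-1]
cv2.imwrite('pics/w8.png',w)
cv2.imwrite('pics/c8.png',np.hstack([cv2.resize(a[200:330,230:360],(400,400),interpolation=2),cv2.resize(b[220:350,250:380],(400,400),interpolation=2)]))
E
```

```text
8.9333 [581.00765321 106.44512303 178.70199987] [-3.13965489e+00  1.80069306e-03  9.78511452e-01] [ 0.92737926 -1.04151216  0.41466247] 50.503080437815136
```

View pics/c8.png

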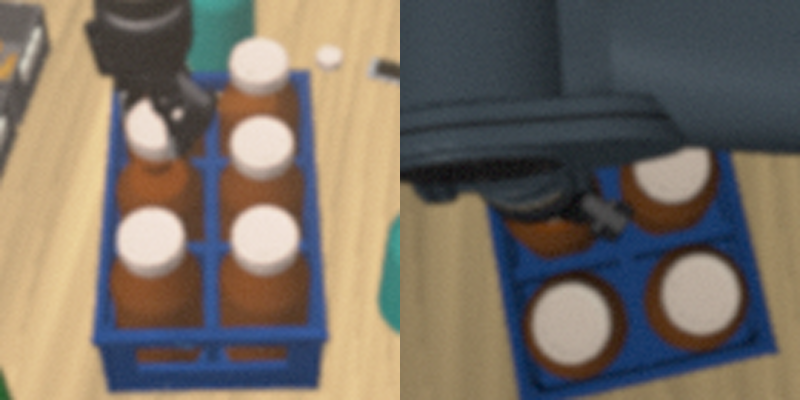

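View pics/w8.png

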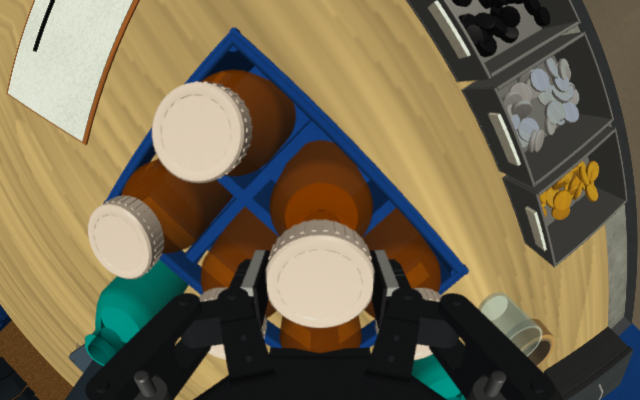

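The cap sits over the neck and no neighbour is touched. I'll descend in small steps watching force.

drive_tool(
  targets=[0.02, 0, -0.1, 0, 0, 0, 40, 0, 0, -0.1, 0, 0, 0, 40, 0, 0, -0.1, 0, 0, 0, 40, 0, 0, -0.1, 0, 0, 0, 40, 0, 0, -0.1, 0, 0, 0, 40, 0, 0, 0, 0, 0, 0, 40, 0, 0, 0, 0, 0, 0, 40, 0, 0, 0, 0, 0, 0, 40, 0, 0, 0, 0, 0, 0, 40, 0, 0, 0, 0, 0, 0, 40],
)

```text
time: 9.92
ee_pos: [582.9, 107.2, 165.2]
tcp_rot: [3.141, -0.0, 0.979]
contact_force: [-0.4, 0.3, -0.9]
width: 50.7
```

drive_tool(
  targets=[0, 0, -0.05, 0, 0, 0, 40, 0, 0, 0, 0, 0, 0, 40, 0, 0, -0.05, 0, 0, 0, 40, 0, 0, 0, 0, 0, 0, 40, 0, 0, 0, 0, 0, 0, 40, 0, 0, 0, 0, 0, 0, 40, 0, 0, 0, 0, 0, 0, 40, 0, 0, 0, 0, 0, 0, 40, 0, 0, 0, 0, 0, 0, 40, 0, 0, 0, 0, 0, 0, 40],
)

```text
time: 10.75
ee_pos: [582.9, 107.3, 162.0]
tcp_rot: [3.141, -0.0, 0.979]
contact_force: [1.2, 1.7, 0.7]
width: 50.6
```

drive_tool(
  targets=[0, 0, -0.05, 0, 0, 0, 40, 0, 0, 0, 0, 0, 0, 40, 0, 0, -0.05, 0, 0, 0, 40, 0, 0, 0, 0, 0, 0, 40, 0, 0, 0, 0, 0, 0, 40, 0, 0, 0, 0, 0, 0, 40, 0, 0, 0, 0, 0, 0, 40, 0, 0, 0, 0, 0, 0, 40, 0, 0, 0, 0, 0, 0, 40, 0, 0, 0, 0, 0, 0, 40],
)

```text
time: 11.58
ee_pos: [583.1, 107.3, 159.4]
tcp_rot: [3.141, -0.001, 0.979]
contact_force: [1.6, 1.7, 5.7]
width: 50.8
```

drive_tool(
  targets=[0, 0, -0.05, 0, 0, 0, 40, 0, 0, 0, 0, 0, 0, 40, 0, 0, -0.05, 0, 0, 0, 40, 0, 0, 0, 0, 0, 0, 40, 0, 0, 0, 0, 0, 0, 40, 0, 0, 0, 0, 0, 0, 40, 0, 0, 0, 0, 0, 0, 40, 0, 0, 0, 0, 0, 0, 40, 0, 0, 0, 0, 0, 0, 40, 0, 0, 0, 0, 0, 0, 40],
)

```text
time: 12.42
ee_pos: [584.0, 107.7, 157.8]
tcp_rot: [3.139, -0.003, 0.98]
contact_force: [1.7, 2.6, 8.8]
width: 50.7
```

drive_tool(
  targets=[0.02, 0.03, -0.05, 0, 0, 0, 40, 0, 0, 0, 0, 0, 0, 40, 0, 0, -0.05, 0, 0, 0, 40, 0, 0, 0, 0, 0, 0, 40, 0, 0, 0, 0, 0, 0, 40, 0, 0, 0, 0, 0, 0, 40, 0, 0, 0, 0, 0, 0, 40, 0, 0, 0, 0, 0, 0, 40, 0, 0, 0, 0, 0, 0, 40, 0, 0, 0, 0, 0, 0, 40],
)

```text
time: 13.25
ee_pos: [582.9, 108.1, 152.3]
tcp_rot: [-3.14, 0.001, 0.979]
contact_force: [0.4, 0.1, -1.8]
width: 50.9
```

drive_tool(
  targets=[0, 0, -0.05, 0, 0, 0, 40, 0, 0, 0, 0, 0, 0, 40, 0, 0, -0.05, 0, 0, 0, 40, 0, 0, 0, 0, 0, 0, 40, 0, 0, 0, 0, 0, 0, 40, 0, 0, 0, 0, 0, 0, 40, 0, 0, 0, 0, 0, 0, 40, 0, 0, 0, 0, 0, 0, 40, 0, 0, 0, 0, 0, 0, 40, 0, 0, 0, 0, 0, 0, 40],
)

```text
time: 14.08
ee_pos: [583.8, 108.3, 150.8]
tcp_rot: [3.141, -0.001, 0.979]
contact_force: [0.6, 1.4, 5.3]
width: 50.8
```

It clicked: the push fell from 8.8 N to about 0. Now I'll keep pressing.

drive_tool(
  targets=[0, 0, -0.05, 0, 0, 0, 40, 0, 0, 0, 0, 0, 0, 40, 0, 0, -0.05, 0, 0, 0, 40, 0, 0, 0, 0, 0, 0, 40, 0, 0, 0, 0, 0, 0, 40, 0, 0, 0, 0, 0, 0, 40, 0, 0, 0, 0, 0, 0, 40, 0, 0, 0, 0, 0, 0, 40, 0, 0, 0, 0, 0, 0, 40, 0, 0, 0, 0, 0, 0, 40],
)

```text
time: 14.92
ee_pos: [584.0, 108.3, 150.8]
tcp_rot: [3.139, -0.002, 0.98]
contact_force: [-2.9, 1.1, 14.0]
width: 50.9
```

drive_tool(
  targets=[0, 0, -0.05, 0, 0, 0, 40, 0, 0, 0, 0, 0, 0, 40, 0, 0, -0.05, 0, 0, 0, 40, 0, 0, 0, 0, 0, 0, 40, 0, 0, 0, 0, 0, 0, 40, 0, 0, 0, 0, 0, 0, 40, 0, 0, 0, 0, 0, 0, 40, 0, 0, 0, 0, 0, 0, 40, 0, 0, 0, 0, 0, 0, 40, 0, 0, 0, 0, 0, 0, 40],
)

```text
time: 15.75
ee_pos: [584.5, 108.3, 150.8]
tcp_rot: [3.136, -0.004, 0.98]
contact_force: [-5.7, 1.3, 21.4]
width: 50.8
```

Height is steady at 150.8 mm while the push rises to 21 N, so the cap is home. I'll check it visually.

```bash
python3 - <<'E'
from h import *
s=telemetry.observe(); 
print(s['time'],s['ee_pos'],s['tcp_rot'],s['contact_force'],s['width'])
a=camera('side')[:,:,::-1];w=camera('wrist')[:,:,::-1]
cv2.imwrite('pics/c9.png',np.hstack([cv2.resize(a[200:330,230:360],(400,400),interpolation=2),cv2.resize(w[160:360,220:420],(400,400),interpolation=2)]))
s=telemetry.observe();print(s['ee_pos'],s['contact_force'])
E
```

```text
15.75 [584.49942664 108.30224431 150.81041045] [ 3.13600066 -0.00434984  0.97961936] [-5.66701296  1.31938196 21.44523058] 50.819048883322125
[584.50534959 108.32625212 150.80422176] [-6.72081374  1.37151782 22.29286739]
```

View pics/c9.png

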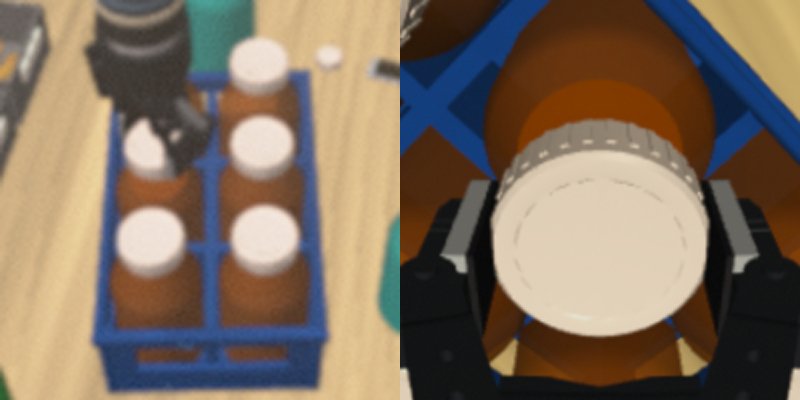

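The cap hasn't moved in the grip: its top edge and bottom edge are still at rows 235 and 328. In the side view it is level with the other caps, and the push holds at about 22 N.

```bash
python3 -c "
from station import order,telemetry
print(order.job_done()); s=telemetry.observe(); print(s['time'],s['ee_pos'],s['contact_force'],s['width'])"
```

```text
the job is handed in; nothing more can be done
None
the job is handed in; nothing more can be done
```

I picked up the 54 mm cap and pressed it onto the uncapped brown bottle (middle row, far column). It clicked home, and I handed the job in at about 16 s still gripping and pressing. The hand-in gives no verdict, and I couldn't read the state after it.

**Last checks:**
- **Click:** the push fell from 8.8 N to about 0, at about the expected height.
- **Home:** the tool then stayed at 150.8 mm while the push rose to 22 N. That puts the cap centre about 6 mm below the rim.
- **Square and held:** tool tilt was about 0.007 rad, the fingers were still at 50.8 mm, and the cap had not slipped in the grip.
- **Neighbours:** I saw no other bottle or bystander moved.

**What failed or disagreed:**
- **First grasp:** it missed. The fingertips were about 22 mm behind the reported tool point at a 40 mm opening, not 19 mm ahead as described. I measured this in two cameras and regrasped lower.
- **Sideways force:** about 7 N remained at the end, with the tool about 2 mm off the bottle centre I had measured. This should be inside the 5 mm limit, but I couldn't measure the centring directly under the cap.

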